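Lock out the actuation tester and unload the tested module

TASK

The test run is finished. First make the tester safe: on the grey control pod, lift the lock toggle's brass collar and flip its lever from on (up) all the way down to off, letting the collar drop back home so that the lever is locked again. Only then draw the tested module out of the stand's nest, without bumping the probe above it, and lay it flat in the green tray, button up; leave the white tray's modules and everything else on the bench undisturbed.

Things in the scene. Friction and masses are not known exactly. Their poses are not given: they have to be found in the camera images.
- pod: Grey control pod, fixed, 155 x 214 mm, about 95 mm high at the back. Origin: centre of its underside; z up; -x is its front. Its white top panel slopes 25 degrees down to the front. The lock toggle stands in the middle of the panel; a red mushroom stop button (30 mm, 23 mm proud of the panel) stands 73 mm to its -y side and is not needed.
- toggle_pivot (a point): Hinge axis of the toggle's lever, 62 mm above the pod's origin; the hinge runs along the pod's y axis. The lever swings in the pod's x-z plane: in on it leans 7 degrees (0.122 rad) from vertical towards the pod's -x, in off 43 degrees (0.750 rad) towards -x. Site axes are the pod's.
- collar_mid (a point): Centre of the brass locking collar, a cylinder 26 mm in diameter and 28 mm long around the lever; 50 mm from the pivot when down. Site z points along the lever to its tip, y is the hinge axis. A tongue under it (7 x 12 mm, reaching 25 mm below the centre) sits in a steel gate, whose top is 33 mm from the pivot, and so blocks the lever.
- lever_tip (a point): Centre of the red ball (17 mm) at the end of the 11 mm thick steel lever, 80 mm from the pivot. z along the lever.
- lever (a joint): Lever angle in rad: 0 on (up, leaning 7 degrees), grows as it flips towards the pod's front, 0.628 off at its stop (43 degrees). It stays where left (friction 0.08 N m). With the collar down it has only 0.07 rad of play at either end; in between the collar cannot drop.
- collar (a joint): Collar lift along the lever in m: 0 down (locked), 0.012 at its upper stop. The lever is free to flip above 0.008 and a spring (3.3 N down, 5.1 N at the top) drives it back; once the lever is within 0.07 rad of off and the collar is let go, it drops home by itself.
- stand: Actuation test stand, fixed. Origin: at table height under the nest; z up, -x is its open front. Base 20 mm thick, x -100 to 100, y -60 to 170 mm. Column at y 110 to 160, x -8 to 48 mm, 340 mm high, clamp lever on top to 380. White load cell over it: x -20 to 52, y -29 to 29 mm, underside 126 mm high. It leaves no room for a gripper straight down: come tilted 20 to 40 degrees from the front.
- nest (a point): Where the module's origin lies in the nest: stand x -12, y 0, 42 mm high; axes the stand's. The nest is a pedestal, top 42 mm high, 52 mm wide, x -25 to 45 mm of the stand, with 6 mm high side lips 35 mm apart (x -13 to 37 mm) and a stop behind the module; open to the front (-x), so the module can be raised a few mm and drawn out.
- probe: Steel probe 11 mm in diameter that hangs from the load cell, fixed to the stand. Origin: centre of its tip, 88.5 mm above the table, at stand x +10 mm, y 0; 13 mm above the module's button. Delicate.
- module: The tested switch module: black block 100 (x) x 30 (y) x 28 mm (z), about 90 g, with an orange button (17 mm, 5 mm proud) on top at x +22 mm. Origin: centre of its underside. It lies in the nest, long axis along the stand's x, button end away from the front; its near end sticks 37 mm out of the front of the pedestal, free on both sides.
- tray_green: Green tray for tested modules, fixed, empty, 160 x 160 x 26 mm, walls and floor 4 mm. Origin: centre of its underside.
- tray_white: White tray, same size, holding two untested modules. Leave it alone.
- spare1: Untested module, same as the tested one, in the white tray. Leave it alone.
- spare2: Untested module in the white tray. Leave it alone.
- mug: White mug, 80 mm wide, 95 mm high. Bystander.
- tape: Red roll of tape, 68 mm wide, 22 mm high, lying flat. Bystander.
- charger: Black charger with two grey battery packs, 75 x 110 x 44 mm. Bystander.
- driver: Grey-handled screwdriver 170 mm long, lying. Bystander.
Mind the look-alikes: they are no part of the job. What is shaped like the module but red is not meant. Of the things that look like the tray_green, the smaller one is meant.

How it is judged:
By the outcome, as a careful person would: the job done as asked, in the order asked, and still so for the second after the job is handed in, with the robot touching nothing.
It also fails if it takes over 58 s, if anything falls off the work surface, if the arm or the gripper's body presses on something with over 40 N, if the wrist force passes 120 N, or if a joint passes its speed limit or range.

ROBOT

A 7-joint arm with a two-finger parallel gripper is mounted at the origin on the work surface. World frame = base frame: x ahead of the robot, y to its left, z up, the work surface at z = 0. Lengths are in m, angles in rad, forces in N, time in s.
With the tool pointing down it reaches from about 0.35 to 0.775 m from the base axis. Payload 3.1 kg.
Tool frame: the origin (TCP) lies on the centre line of the jaws, within the pads' length; the fingertips stand 11 mm ahead of it and the grasp point (between the pads) lies 8 mm behind it; z points along the fingers, x is the direction in which the jaws open and shut, and the axes are right-handed (so a half turn about z gives the same grasp; the last joint's range is limited). The gripper opens to 85 mm and grips with 20 to 120 N. Pads are 22 mm wide; open, the fingers measure 114 mm over their backs; the gripper's body (76 mm by 85 mm) begins 54 mm behind the grasp point. The pads swing forward as they close: fully open they stand 13 mm farther back than shut.
Start: joints at [-1.162, 0.311, 0.014, 1.512, -0.004, 1.319, -0.027], TCP at [0.24, 0.495, 0.242] pointing down, gripper open.
Joint ranges: [-2.7, 2.7], [-0.3, 1.91], [-1.27, 1.3], [0.12, 2.57], [-1.44, 4.58], [0.2, 2.03], [-3.05, 3.05]. Speed limits (rad/s): [2.79, 2.79, 3.14, 3.14, 3.14, 3.14, 3.14].

INTERFACE

Orientations are given as a rotation vector (axis times angle).
In Python, from station import env, eyes gives the robot as it stands. Calls block until the motion is done:
- env.movep(position, orientation): joint-space move of the TCP to a pose.
- env.movel(position, rate=0.15, attitude=None, threshold=None): straight line of the TCP; attitude=None keeps the orientation; rate is the mean speed in m/s. With threshold (N) it stops when the force on the tool has changed by that much, and returns True; else False.
- env.movej(angles): joint-space move.
- env.command_gripper(opening): opening from 0.0 (shut) to 1.0 (fully open); the grip force is fixed at half the most; returns when the fingers have stopped.
- env.hold(seconds).
- env.ik(position, orientation): joint angles nearest the present ones, or None.
- eyes.read_camera(name): name is "side" or "top" or "wrist"; returns a dict with "image" (400x640x3 uint8, red, green, blue), "mtx" (3x3 intrinsics, pixels), "rvec" (rotation vector, rad) and "tvec" (3), from world to camera coordinates, as OpenCV has them. Camera axes: x right, y down, z forward; pixel columns grow to the right and rows downward; lengths in m; the calibration is good to about 2 mm. A picture is of the moment at which its call begins. There is no depth.
A pose or a line that the arm cannot do raises env.PlanningError and nothing moves.
- env.hand_in(): hands the job in, once; it reports no verdict.
Readings, each from a call of its own:
- env.get_time(): time.
- env.get_q(): joint angles.
- env.get_joint_vel(): joint speeds.
- env.get_tau(): joint torques, N m.
- env.get_ee_pos(): TCP position.
- env.get_eef_rot(): TCP orientation.
- env.get_contact_force(): force on the tool from outside, world axes, zero at the start.
- env.get_ft_torque(): the same for the moment, N m.
- env.get_grip_width(): opening from 0.0 (shut) to 1.0 (fully open).
Only numpy, scipy, OpenCV 4.12 (cv2) and the standard library are available. Lean on these libraries where they do the work, as an engineer would, in place of code of your own. Each camera call takes 0.05 s, during which the arm holds its last target.

## Working session

There is one attempt and no reset: what is moved stays moved. The work goes in short steps, each a Python script; the robot and the scene stay as the last script left them, time stands still between calls to the robot, and variables do not carry over. Pictures are saved under pics/ and viewed, and the job is handed in when it is done.

```bash
ls; mkdir -p pics
python3 - <<'E'
from station import env, eyes
import cv2,numpy as np
for n in ["side","top","wrist"]:
    c=eyes.read_camera(n)
    cv2.imwrite(f"pics/{n}0.png",c["image"][:,:,::-1])
    R=cv2.Rodrigues(np.array(c["rvec"],float))[0]
    print(n,np.array(c["mtx"]).tolist(),(-R.T@np.array(c["tvec"]).ravel()).round(3),R.round(2).tolist())
print(env.get_time(),env.get_ee_pos(),env.get_eef_rot())
E
```

```text
pics
side [[392.0069321411142, 0.0, 312.06265825448764], [0.0, 392.0069321411142, 190.41469425425782], [0.0, 0.0, 1.0]] [ 0.098 -0.776  0.609] [[0.9, -0.44, 0.03], [-0.2, -0.45, -0.87], [0.39, 0.78, -0.49]]
top [[502.2453040461397, 0.0, 309.5826513329005], [0.0, 502.2453040461397, 198.16657826314153], [0.0, 0.0, 1.0]] [0.202 0.011 1.481] [[0.01, -1.0, -0.0], [-0.98, -0.01, -0.22], [0.22, 0.0, -0.98]]
wrist [[336.7617520869255, 0.0, 317.28872051328045], [0.0, 336.7617520869255, 196.47599804907944], [0.0, 0.0, 1.0]] [0.172 0.527 0.373] [[0.43, 0.9, -0.0], [0.86, -0.41, 0.29], [0.26, -0.13, -0.96]]
0.15 [0.23938552 0.49458104 0.2414685 ] [ 2.66078383e+00  1.66833635e+00 -2.29956160e-03]
```

View pics/side0.png

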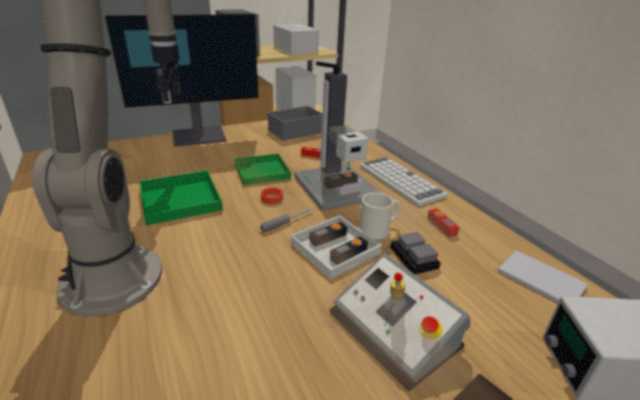

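View pics/top0.png

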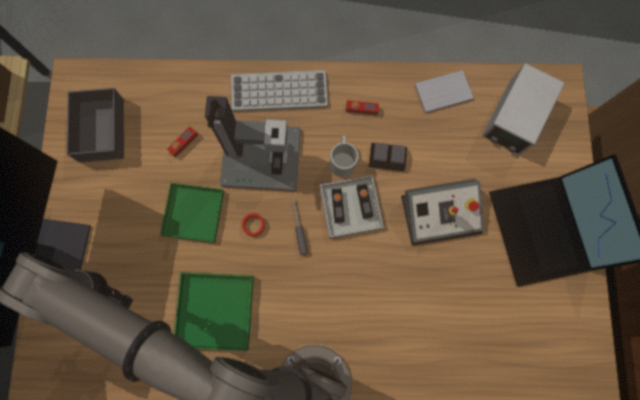

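View pics/wrist0.png

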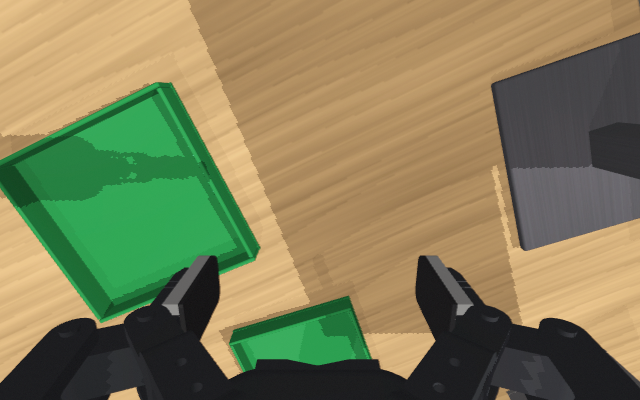

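The top view shows the pod at about (443,212), the stand at (262,155), the small green tray at (192,213), and the larger green look-alike at (215,312). I'll write the helpers and measure coarsely.

```bash
cat > h.py <<'E'
from station import env, eyes
import cv2, numpy as np
from scipy.spatial.transform import Rotation as Ro
class Cam:
    def __init__(s,n,save=None):
        c=eyes.read_camera(n); s.im=c["image"]; s.K=np.array(c["mtx"],float)
        s.rv=np.array(c["rvec"],float).ravel(); s.tv=np.array(c["tvec"],float).ravel()
        s.R=cv2.Rodrigues(s.rv)[0]; s.C=-s.R.T@s.tv
        if save: cv2.imwrite(f"pics/{save}.png",s.im[:,:,::-1]); np.savez(f"pics/{save}.npz",im=s.im,K=s.K,rv=s.rv,tv=s.tv)
    def ray(s,p):
        d=s.R.T@np.linalg.solve(s.K,[p[0],p[1],1.0]); return d/np.linalg.norm(d)
    def plane(s,p,z):
        d=s.ray(p); return s.C+d*(z-s.C[2])/d[2]
    def proj(s,X):
        return cv2.projectPoints(np.array(X,float).reshape(-1,3),s.rv,s.tv,s.K,None)[0].reshape(-1,2)
def load(n):
    f=np.load(f"pics/{n}.npz"); c=Cam.__new__(Cam); c.im=f["im"];c.K=f["K"];c.rv=f["rv"];c.tv=f["tv"]
    c.R=cv2.Rodrigues(c.rv)[0]; c.C=-c.R.T@c.tv; return c
def tri(c1,p1,c2,p2):
    d1,d2=c1.ray(p1),c2.ray(p2)
    t=np.linalg.lstsq(np.stack([d1,-d2],1),c2.C-c1.C,rcond=None)[0]
    a,b=c1.C+d1*t[0],c2.C+d2*t[1]; return (a+b)/2,np.linalg.norm(a-b)
def zoom(c,box,f,name):
    x0,y0,x1,y1=box; cv2.imwrite(f"pics/{name}.png",cv2.resize(c.im[y0:y1,x0:x1,::-1],None,fx=f,fy=f,interpolation=cv2.INTER_CUBIC))
E
python3 - <<'E'
from h import *
t=Cam("top","top1"); s=Cam("side","side1")
zoom(t,(390,160,500,260),7,"tp"); zoom(t,(150,90,310,250),3.7,"ts")
zoom(s,(320,240,480,390),4,"sp")
hsv=cv2.cvtColor(t.im,cv2.COLOR_RGB2HSV)
m=cv2.inRange(hsv,(45,80,30),(80,255,255))
for c in cv2.findContours(m,cv2.RETR_EXTERNAL,cv2.CHAIN_APPROX_NONE)[0]:
    if cv2.contourArea(c)>500:
        r=cv2.minAreaRect(c); P=np.array([t.plane(p,0.026) for p in cv2.boxPoints(r)]);print(r,P.mean(0).round(3),[np.linalg.norm(P[i]-P[i-1]).round(3) for i in range(4)],P.round(3).tolist())
E
```

```text
((213.07363891601562, 311.4613342285156), (74.36441040039062, 75.02047729492188), 3.2704875469207764) [0.194 0.287 0.026] [np.float64(0.207), np.float64(0.207), np.float64(0.214), np.float64(0.206)] [[0.095, 0.391, 0.026], [0.302, 0.393, 0.026], [0.293, 0.179, 0.026], [0.086, 0.184, 0.026]]
((191.78379821777344, 212.29730224609375), (53.92286682128906, 53.59407043457031), 9.462321281433105) [0.478 0.365 0.026] [np.float64(0.159), np.float64(0.16), np.float64(0.162), np.float64(0.159)] [[0.41, 0.451, 0.026], [0.57, 0.437, 0.026], [0.545, 0.277, 0.026], [0.386, 0.295, 0.026]]
```

View pics/tp.png

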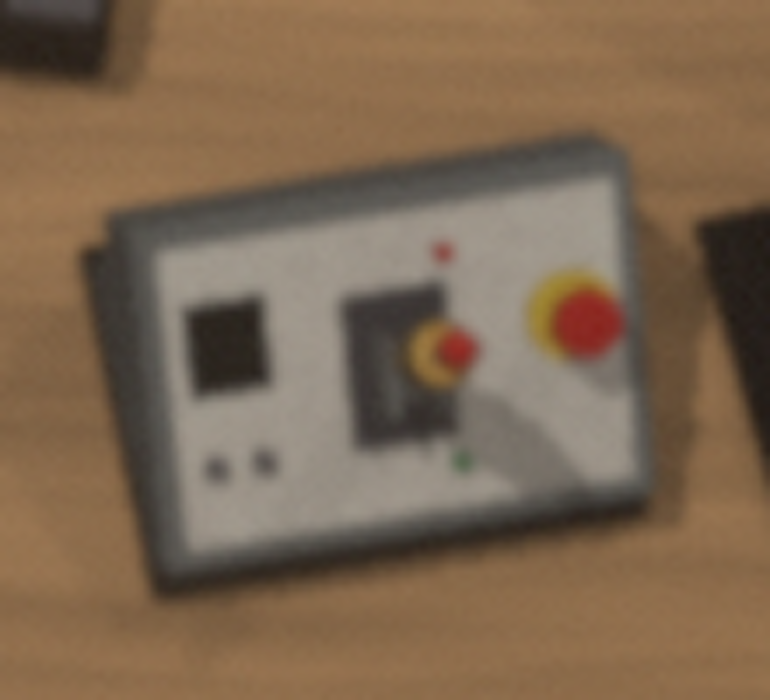

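View pics/ts.png

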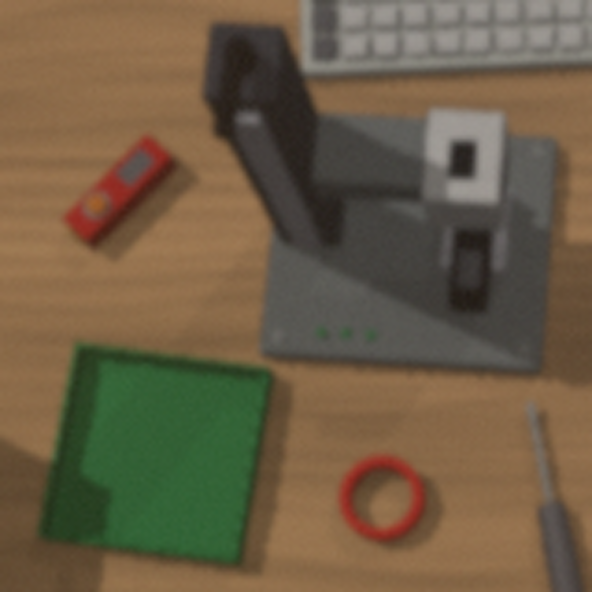

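View pics/sp.png

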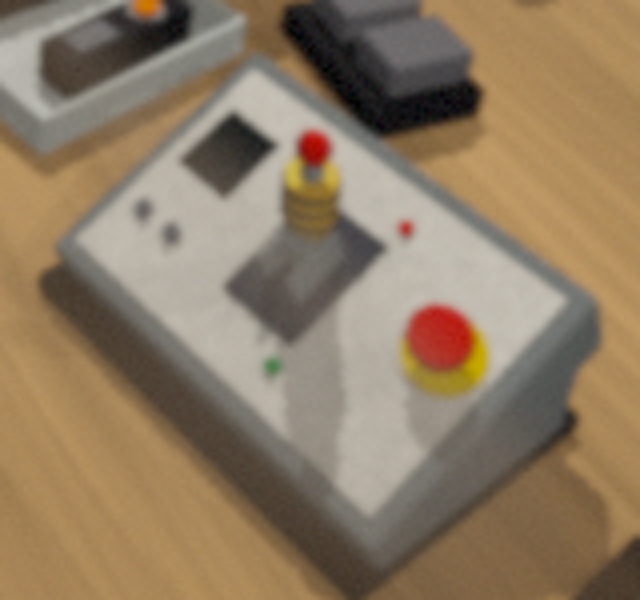

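Run:
```python
from h import *
t=load("top1"); s=load("side1")
def ball(c,box):
    x0,y0,x1,y1=box; h=cv2.cvtColor(c.im[y0:y1,x0:x1],cv2.COLOR_RGB2HSV)
    m=cv2.inRange(h,(0,150,90),(8,255,255))|cv2.inRange(h,(172,150,90),(180,255,255))
    n,l,st,ce=cv2.connectedComponentsWithStats(m); return [(ce[i]+[x0,y0],st[i,4]) for i in range(1,n)]
print(ball(t,(390,160,500,260))); print(ball(s,(320,240,480,390)))
bt=max(ball(t,(445,195,461,220)),key=lambda a:a[1])[0]; bs=max(ball(s,(385,260,410,290)),key=lambda a:a[1])[0]
B,e=tri(t,bt,s,bs); print("ball",B.round(4),e)
bt=max(ball(t,(462,195,490,220)),key=lambda a:a[1])[0]; bs=max(ball(s,(415,300,450,345)),key=lambda a:a[1])[0]
B,e=tri(t,bt,s,bs); print("estop",B.round(4),e)
# panel corners in zoomed top
for p in [(155,248),(615,178),(642,480),(185,555)]: print("panel",[t.plane((390+p[0]/7,160+p[1]/7),z).round(3).tolist() for z in (.095,.03)])
# stand base corners (zoom 3.7)
P=[t.plane((150+p[0]/3.7,90+p[1]/3.7),.02) for p in [(263,355),(541,370),(556,140)]]
print("base",np.round(P,3).tolist(), np.linalg.norm(P[0]-P[1]),np.linalg.norm(P[1]-P[2]))
P=[t.plane((150+p[0]/3.7,90+p[1]/3.7),.07) for p in [(448,308),(488,312)]]
print("mod near end",np.round(P,3).tolist())
```

```text
[(array([473.53571429, 205.57142857]), np.int32(56)), (array([454.53333333, 209.86666667]), np.int32(15))]
[(array([398.04545455, 276.63636364]), np.int32(44)), (array([421. , 296.5]), np.int32(2)), (array([429.49723757, 323.90607735]), np.int32(181))]
ball [ 0.4722 -0.3775  0.1412] 0.003697743562199119
estop [ 0.4959 -0.4481  0.0841] 0.002058444958128721
panel [[0.52, -0.272, 0.095], [0.535, -0.285, 0.03]]
panel [[0.551, -0.46, 0.095], [0.568, -0.482, 0.03]]
panel [[0.428, -0.463, 0.095], [0.438, -0.485, 0.03]]
panel [[0.395, -0.28, 0.095], [0.404, -0.294, 0.03]]
base [[0.559, 0.284, 0.02], [0.55, 0.058, 0.02], [0.746, 0.05, 0.02]] 0.2255406003270129 0.19674794605352908
mod near end [[0.587, 0.131, 0.07], [0.584, 0.099, 0.07]]
```

```bash
cat >> h.py <<'E'
def att(yaw,tilt,flip=False):
    z=np.array([np.sin(tilt)*np.cos(yaw),np.sin(tilt)*np.sin(yaw),-np.cos(tilt)])
    x=np.array([-np.sin(yaw),np.cos(yaw),0]); x=-x if flip else x
    return Ro.from_matrix(np.stack([x,np.cross(z,x),z],1)).as_rotvec()
E
python3 - <<'E'
from h import *
R=np.radians
for p,y,a in [((.45,.11,.33),-2.3,0),((.46,-.37,.29),9.4,7),((.46,-.37,.15),9.4,7),((.43,-.39,.11),9.4,43),((.56,.11,.07),-2.3,30),((.48,.365,.06),90,0),((.48,.365,.06),0,0)]:
    for f in (0,1): print(p,y,a,f,env.ik(p,att(R(y),R(a),f)))
E
```

```text
(0.45, 0.11, 0.33) -2.3 0 0 [-0.59450915  0.09426186  0.35180617  1.57092115 -0.03256745  1.48219868
  1.28939657]
(0.45, 0.11, 0.33) -2.3 0 1 [-0.8075277   0.09810249  0.58981517  1.57758762 -0.05471807  1.48252832
 -1.82604887]
(0.46, -0.37, 0.29) 9.4 7 0 [ 0.21867207  0.36299251  0.68478838  1.41060395 -0.33675428  1.38953531
  2.65042363]
(0.46, -0.37, 0.29) 9.4 7 1 [ 0.33663791  0.33884684  0.50992032  1.40608674 -0.26968684  1.37450451
 -0.54568396]
(0.46, -0.37, 0.15) 9.4 7 0 [ 0.02595478  0.56813791  0.99724979  1.64560055 -0.63180893  1.17884861
  2.91772753]
(0.46, -0.37, 0.15) 9.4 7 1 [ 0.12995495  0.50231612  0.81528813  1.64216148 -0.51704015  1.12727703
 -0.31545085]
(0.43, -0.39, 0.11) 9.4 43 0 [ 0.40473505  0.58860521  0.93780651  2.02166273 -1.39881472  1.23435651
 -2.43779726]
(0.43, -0.39, 0.11) 9.4 43 1 [ 0.40473505  0.58860521  0.93780651  2.02166273 -1.39881472  1.23435651
  0.70379539]
(0.56, 0.11, 0.07) -2.3 30 0 [-0.58565105  0.30199065  0.28718758  2.1770451   0.49764809  0.20745383
  0.73480115]
(0.56, 0.11, 0.07) -2.3 30 1 [-1.22846476  0.51993718  1.12580075  2.19515703 -1.08746415  0.3449932
 -0.91634867]
(0.48, 0.365, 0.06) 90 0 0 [-0.53380967  0.58363628 -0.20973083  1.58578471  0.13796614  0.98671557
  2.35557511]
(0.48, 0.365, 0.06) 90 0 1 [-0.87036504  0.58211772  0.27835009  1.60081037 -0.1823894   0.98428177
 -0.53431942]
(0.48, 0.365, 0.06) 0 0 0 [-0.72016946  0.57159931  0.06024254  1.594141   -0.03930607  0.9770365
  0.92330979]
(0.48, 0.365, 0.06) 0 0 1 [-1.04603734  0.62164886  0.54313967  1.60831066 -0.36248743  1.01372229
 -1.96271743]
```

Run:
```python
from h import *
R=np.radians
q0=env.get_q(); q1=env.ik((.46,-.375,.28),att(R(9.4),R(7),1)); qm=(np.array(q0)+q1)/2; qm[1]=0.12
t0=env.get_time()
env.movej(qm); print(env.get_ee_pos(),env.get_time()-t0)
env.movej(q1); print(env.get_ee_pos(),env.get_time()-t0)
c=Cam("wrist","w1"); Cam("side","s2")
```

```text
[0.54316885 0.11912532 0.37201612] 1.8250000000000002
[ 0.46152076 -0.37332668  0.28023655] 3.6667
```

View pics/w1.png

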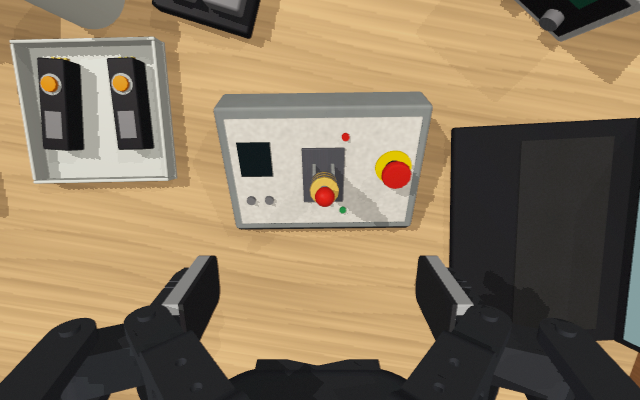

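```bash
cat > m.py <<'E'
from h import *
def reds(c,box):
    x0,y0,x1,y1=box; h=cv2.cvtColor(c.im[y0:y1,x0:x1],cv2.COLOR_RGB2HSV)
    m=cv2.inRange(h,(0,150,70),(8,255,255))|cv2.inRange(h,(172,150,70),(180,255,255))
    out=[]
    for k in cv2.findContours(m,cv2.RETR_EXTERNAL,cv2.CHAIN_APPROX_NONE)[0]:
        if cv2.contourArea(k)>8:
            (x,y),r=cv2.minEnclosingCircle(k); out.append((np.array([x+x0,y+y0]),r))
    return out
E
python3 - <<'E'
from m import *
R=np.radians
w=load("w1"); t=load("top1"); s=load("side1")
print(w.C.round(3)); rs=reds(w,(200,90,440,235)); print(rs)
b=[p for p,r in rs if 7<r<13 ][0]; print("ball@.1414",w.plane(b,.1414).round(4))
for c,bb in ((t,(454.5,209.9)),(s,(398.0,276.6))): print(c.plane(bb,.1414).round(4), tri(w,b,c,bb))
# panel contour
h=cv2.cvtColor(w.im,cv2.COLOR_RGB2HSV); m=cv2.inRange(h,(0,0,165),(180,45,255)); m[:100]=0;m[240:]=0;m[:,:205]=0;m[:,440:]=0
k=max(cv2.findContours(m,cv2.RETR_EXTERNAL,cv2.CHAIN_APPROX_NONE)[0],key=cv2.contourArea)
hull=cv2.convexHull(k); a=cv2.approxPolyDP(hull,6,True).reshape(-1,2); print(a)
zoom(w,(210,85,440,240),3.4,"w1z")
E
```

```text
[ 0.518 -0.364  0.42 ]
[(array([324.43913269, 196.39565277]), 9.738494873046875), (array([396., 175.]), 14.560319900512695), (array([345.18965149, 136.74137878]), 3.9260668754577637)]
ball@.1414 [ 0.4712 -0.3785  0.1414]
[ 0.4704 -0.3763  0.1414] (array([ 0.4708387 , -0.37814758,  0.13722594]), np.float64(0.0013686688605704244))
[ 0.474  -0.378   0.1414] (array([ 0.47199278, -0.37895339,  0.14326707]), np.float64(0.0014826476083431913))
[[422 117]
 [403 221]
 [242 222]
 [224 119]]
```

View pics/w1z.png

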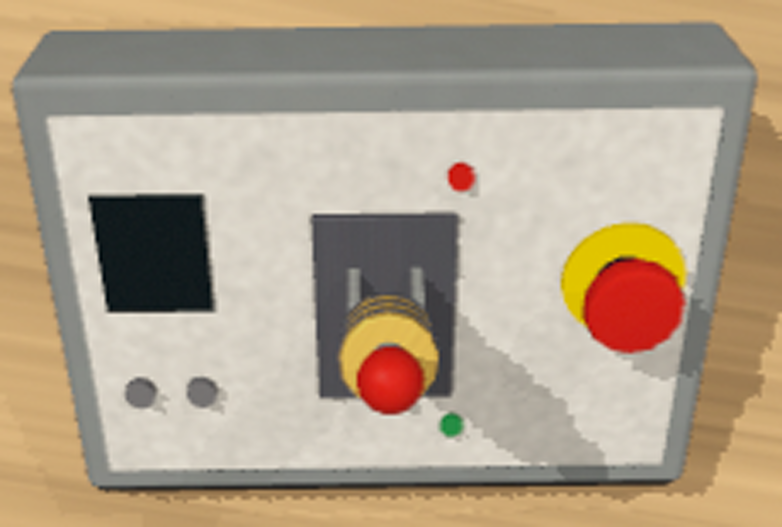

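Run:
```python
from m import *
w=load("w1")
f=lambda p:(210+p[0]/3.4,85+p[1]/3.4)
for a,b,z in [((47,116),(723,108),.085),((110,470),(658,467),.03),((40,76),(740,70),.095)]:
    A,B=w.plane(f(a),z),w.plane(f(b),z); d=A-B; print(A.round(4),B.round(4),np.linalg.norm(d).round(4),np.degrees(np.arctan2(-d[0],d[1])))
```

```text
[ 0.5203 -0.2721  0.085 ] [ 0.5548 -0.4618  0.085 ] 0.1929 10.317162868600667
[ 0.4039 -0.2933  0.03  ] [ 0.4371 -0.4825  0.03  ] 0.1921 9.972915126593064
[ 0.5306 -0.2716  0.095 ] [ 0.5645 -0.4613  0.095 ] 0.1927 10.132694178444176
```

```bash
cat > pod.py <<'E'
from m import *
psi=np.radians(10.1); X=np.array([np.cos(psi),np.sin(psi),0]); Z=np.array([0,0,1.])
L=lambda a:-np.sin(a)*X+np.cos(a)*Z
a0=0.122; a1=0.750
ball=np.array([.4712,-.3780,.1414]); piv=ball-.080*L(a0); piv[2]=.062
P=lambda s,a:piv+s*L(a)          # TCP at distance s from the pivot
A=lambda a:att(psi,a,True)
E
python3 - <<'E'
from pod import *
t0=env.get_time()
env.command_gripper(0.55)
env.movel(P(.125,a0),.2,A(a0))
print(env.movel(P(.045,a0),.12,threshold=8), env.get_time()-t0,env.get_ee_pos()-P(.045,a0),env.get_contact_force())
Cam("wrist","w2");c=Cam("side","s3"); zoom(c,(320,200,480,350),4,"s3z")
E
```

```text
False 1.9082999999999997 [ 0.0004957  -0.00077418  0.00106934] [-0.42254337 -0.5361786   0.65557269]
```

View pics/w2.png

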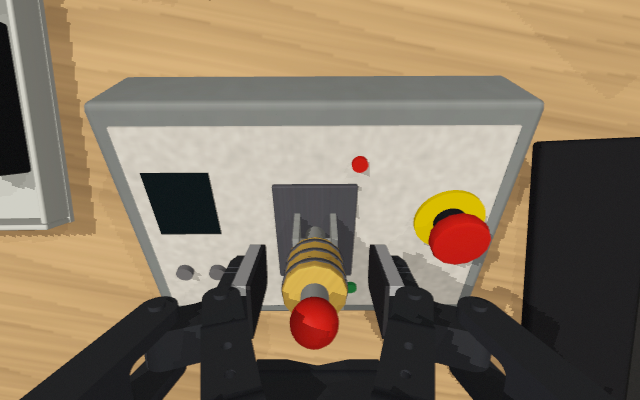

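View pics/s3z.png

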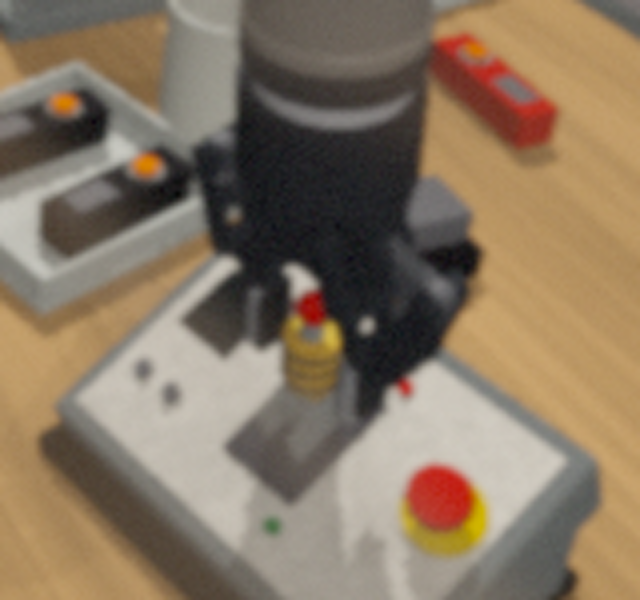

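Run:
```python
from pod import *
w=load("w2")
print(reds(w,(280,280,350,360)), w.proj([P(.08,a0),P(.064,a0)]), w.plane(reds(w,(280,280,350,360))[0][0],.1414),ball)
```

```text
[(array([314.28302002, 322.80188751]), 26.229610443115234)] [[313.05479162 321.74309874]
 [313.44759767 294.99915347]] [ 0.47088239 -0.37848302  0.1414    ] [ 0.4712 -0.378   0.1414]
```

Run:
```python
from pod import *
t0=env.get_time()
env.command_gripper(0.0); f0=env.get_contact_force(); print("w",env.get_grip_width(),f0,env.get_ee_pos()-P(.045,a0))
p0=env.get_ee_pos()
hit=env.movel(p0+.0135*L(a0),.02,threshold=14)
f1=env.get_contact_force(); print(hit,(env.get_ee_pos()-p0)@L(a0),f1, (f1-f0)@L(a0),env.get_grip_width(),env.get_time()-t0)
Cam("wrist","w3");c=Cam("side","s4"); zoom(c,(320,200,480,350),4,"s4z")
```

```text
w 0.28797238547293813 [-0.82304662  2.18359926  5.60958844] [0.00017433 0.00031217 0.00115463]
True 0.011125497897555695 [ 1.87203969 -2.27164333 -5.29515738] -11.051513591473702 0.2855451727398528 1.0166999999999993
```

View pics/w3.png

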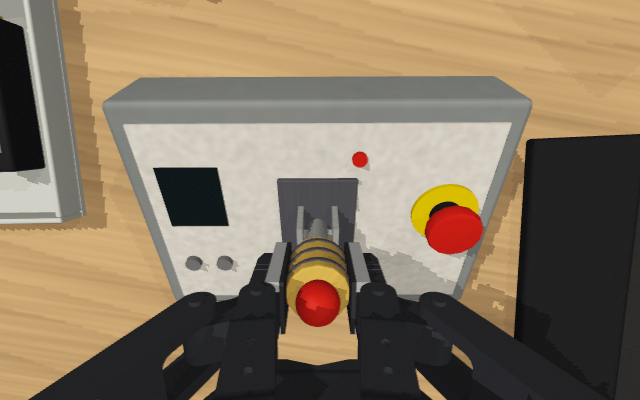

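Run:
```python
from pod import *
t0=env.get_time()
p=env.get_ee_pos(); s=(p-piv)@L(a0)-.0006; off=(p-piv)-((p-piv)@L(a0))*L(a0); print(s,off)
for a in np.linspace(a0,a1,6)[1:]:
    Pt=P(s,a)+np.array([off@X*0]*3)+ (off@np.cross(Z,X))*np.cross(Z,X)
    env.movel(Pt,.04,A(a)); print(round(a,3),env.get_contact_force().round(1),(env.get_ee_pos()-Pt).round(4))
print(env.get_time()-t0)
Cam("wrist","w4");c=Cam("side","s5"); zoom(c,(300,200,460,350),4,"s5z")
```

```text
0.05606095409450264 [1.61679287e-04 5.07914716e-04 3.04370623e-05]
0.248 [-1.1 -2.7 -5.6] [-0.0021 -0.0005 -0.0007]
0.373 [-0.6 -2.3 -4.6] [-0.     -0.0001 -0.0002]
0.499 [ 0.9 -1.6 -2.6] [ 0.0011 -0.      0.0004]
0.624 [ 1.7 -2.2 -4.8] [0.0014 0.     0.0003]
0.75 [ 3.  -2.  -3.9] [0.0013 0.     0.0003]
1.6750000000000007
```

View pics/w4.png

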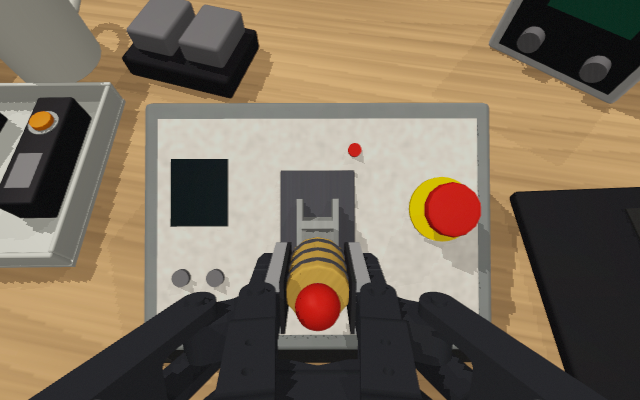

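View pics/s5z.png

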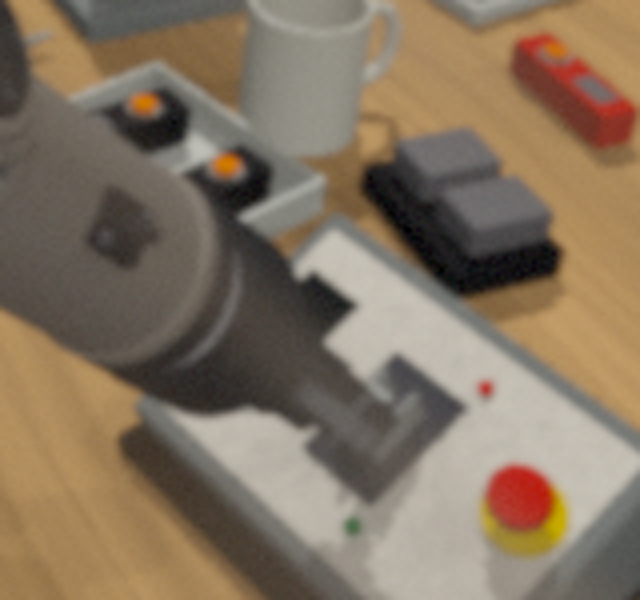

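Run:
```python
from pod import *
t0=env.get_time()
p=env.get_ee_pos(); s=(p-piv)@L(a1)
env.movel(p-.002*X*np.cos(a1)-.002*np.sin(a1)*Z,.03,threshold=15); print(env.get_contact_force())
env.command_gripper(0.55); env.hold(.2)
print(env.get_contact_force(),env.get_time()-t0)
Cam("wrist","w5")
p=env.get_ee_pos()
env.movel(p+.12*L(a1),.25); print(env.get_time()-t0)
Cam("wrist","w6");c=Cam("side","s6"); zoom(c,(320,240,480,390),4,"s6z")
```

```text
[ 4.69196675 -2.23365937 -3.18708104]
[ 0.62480798  0.3784622  -0.6353783 ] 0.7999999999999989
1.4832999999999998
```

View pics/w6.png

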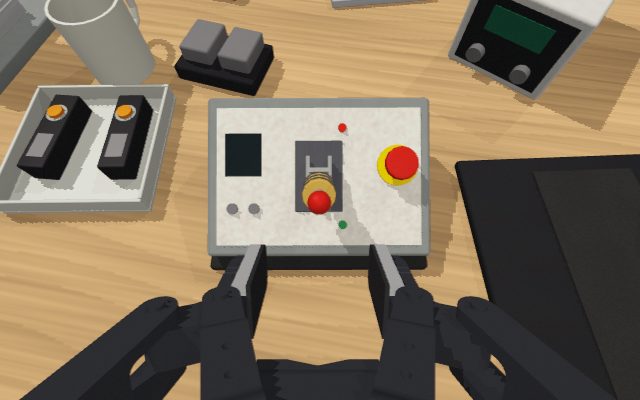

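View pics/s6z.png

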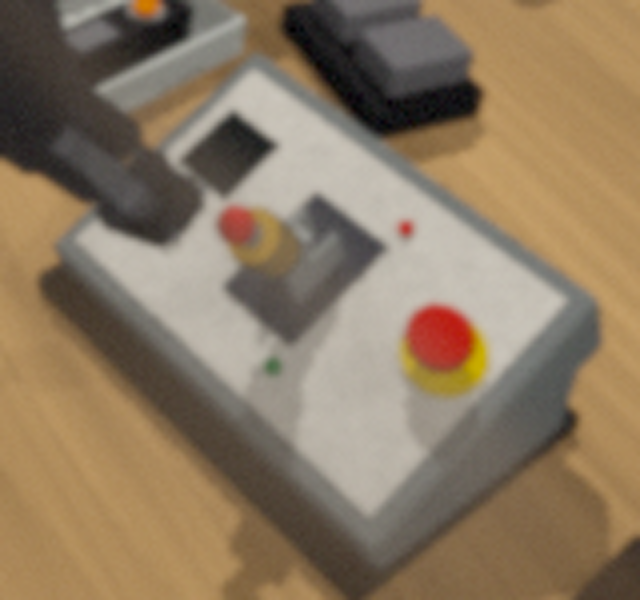

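Run:
```python
from pod import *
w=load("w6"); s=load("s6")
print(reds(w,(300,185,340,220)), w.proj([P(.08,a) for a in (.68,.75)]))
zoom(w,(280,130,360,230),6,"w6z"); zoom(load("w5"),(230,200,410,380),3.3,"w5z")
print(s.proj([P(.08,a1),P(.064,a1),P(.076,a1)]).round(1), (s.proj([P(.08,a1),P(.064,a1),P(.076,a1),P(.036,a1),P(.048,a1)])-[320,240])*4)
```

```text
[(array([318.7997036 , 202.09347153]), 11.862123489379883)] [[318.19908589 194.52403405]
 [318.18181889 202.18243384]]
[[377.  296.4]
 [380.8 298.8]
 [378.  297. ]] [[228.16260343 225.67976858]
 [243.24619951 235.00995126]
 [231.9815368  228.04202661]
 [268.45982766 250.60621594]
 [257.8322184  244.03235017]]
```

View pics/w6z.png

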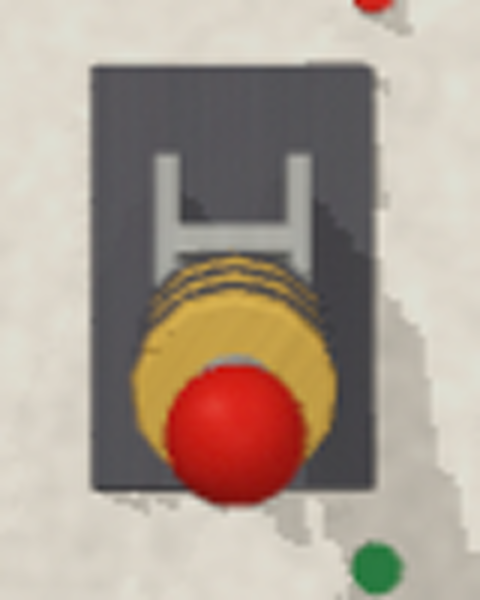

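View pics/w5z.png

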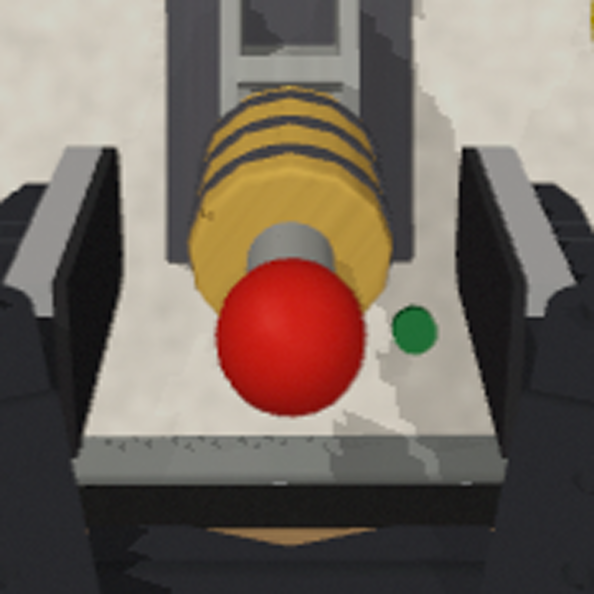

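Run:
```python
from pod import *
w=load("w6");print(w.proj([P(.064,a1),P(.076,a1)]));w=load("w5");print((w.proj([P(.064,a1),P(.076,a1)])-[230,200])*3.3)
R=np.radians
print(env.get_time(),env.get_q(),env.get_ee_pos())
for p,y,a in [((.44,.11,.30),-2.3,20),((.55,.11,.12),-2.3,20),((.55,.11,.12),-2.3,30),((.55,.11,.12),-2.3,40),((.57,.11,.07),-2.3,25),((.57,.11,.07),-2.3,30),((.57,.11,.07),-2.3,35),((.40,.11,.15),-2.3,30)]:
    for f in (0,1): 
        q=env.ik(p,att(R(y),R(a),f)); print(p,y,a,f,None if q is None else q.round(2))
```

```text
[[318.15819168 195.60999638]
 [318.17563201 200.46141304]]
[[286.06546306 259.97709669]
 [285.87561233 314.90271911]]
10.5 [ 1.02050524  0.27597638  0.27654492  1.97150322 -0.97867517  1.07712028
  0.46143592] [ 0.36345658 -0.39493671  0.18825242]
(0.44, 0.11, 0.3) -2.3 20 0 [ 0.61 -0.2  -0.84  1.9  -0.06  1.04  1.31]
(0.44, 0.11, 0.3) -2.3 20 1 [ 0.94 -0.29 -1.04  1.9  -0.22  1.05 -1.66]
(0.55, 0.11, 0.12) -2.3 20 0 [ 0.31  0.33 -0.74  1.97  0.58  0.68  0.76]
(0.55, 0.11, 0.12) -2.3 20 1 [-1.08  0.34  0.95  2.01 -0.35  0.6  -1.56]
(0.55, 0.11, 0.12) -2.3 30 0 [ 0.42  0.3  -0.89  2.12  0.98  0.53  0.35]
(0.55, 0.11, 0.12) -2.3 30 1 [-1.18  0.27  0.97  2.17 -0.2   0.32 -1.73]
(0.55, 0.11, 0.12) -2.3 40 0 [-0.75  0.17  0.38  2.3   1.42  0.21 -0.21]
(0.55, 0.11, 0.12) -2.3 40 1 [-0.42  0.17  0.01  2.29  1.46  0.28  2.9 ]
(0.57, 0.11, 0.07) -2.3 25 0 [-0.07  0.34 -0.29  2.06  0.65  0.41  0.65]
(0.57, 0.11, 0.07) -2.3 25 1 [-0.01  0.35 -0.35  2.06  0.7   0.42 -2.53]
(0.57, 0.11, 0.07) -2.3 30 0 [-0.5   0.31  0.2   2.15  0.56  0.22  0.68]
(0.57, 0.11, 0.07) -2.3 30 1 [-0.96  0.39  0.76  2.17 -0.47  0.21 -1.48]
(0.57, 0.11, 0.07) -2.3 35 0 [-0.37  0.31  0.02  2.22  1.38  0.22 -0.13]
(0.57, 0.11, 0.07) -2.3 35 1 [ 0.1   0.36 -0.54  2.2   1.5   0.4   2.95]
(0.4, 0.11, 0.15) -2.3 30 0 [ 0.7  -0.28 -1.03  2.38 -0.08  0.43  1.22]
(0.4, 0.11, 0.15) -2.3 30 1 [ 0.66 -0.27 -1.01  2.38 -0.03  0.43 -1.98]
```

Run:
```python
from pod import *
R=np.radians
t0=env.get_time()
env.movel(env.get_ee_pos()+[0,0.02,.08],.25)
env.movep((.42,.11,.27),att(R(-2.3),R(20)))
print(env.get_time()-t0,env.get_q().round(2),env.get_ee_pos())
Cam("wrist","w7"); Cam("side","s7")
```

```text
2.2583 [ 0.64 -0.24 -0.85  2.   -0.11  0.97  1.35] [0.42021528 0.10857618 0.26974078]
```

View pics/w7.png

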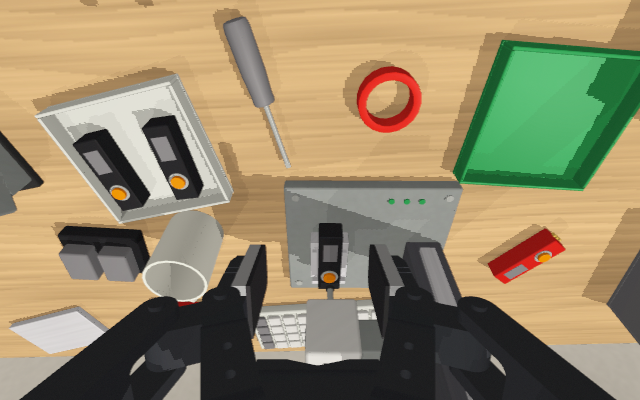

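View pics/s7.png

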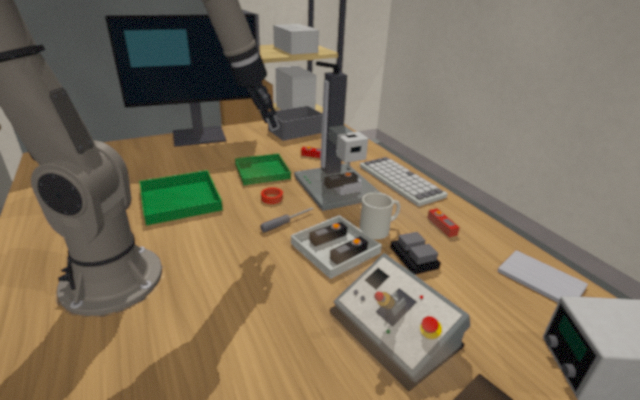

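Run:
```python
from pod import *
w=load("w7"); zoom(w,(270,170,480,310),3.8,"w7z")
h=cv2.cvtColor(w.im,cv2.COLOR_RGB2HSV)
m=cv2.inRange(h,(8,150,120),(25,255,255)); m[:,:310]=0; m[:,350:]=0; m[:260]=0; m[300:]=0
M=cv2.moments(m,True); c=(M['m10']/M['m00'],M['m01']/M['m00']); print(c,w.plane(c,.075).round(4))
```

```text
(328.88775510204084, 277.6224489795918) [0.6607 0.1132 0.075 ]
```

View pics/w7z.png

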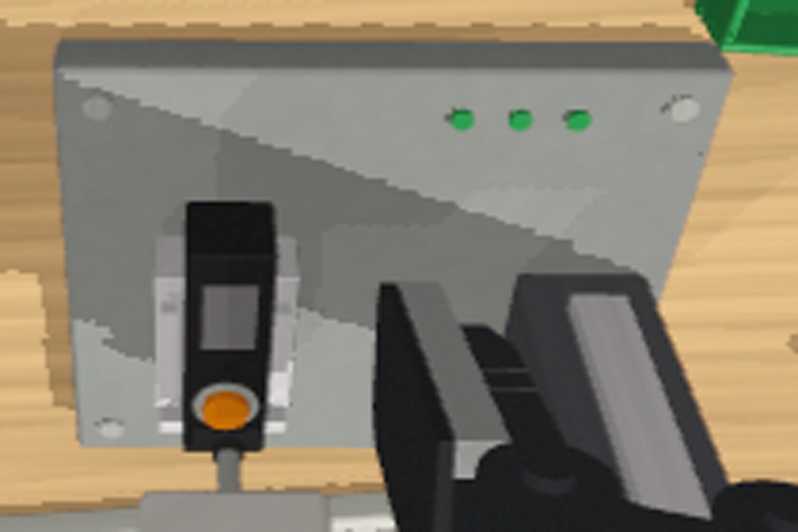

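Run:
```python
from pod import *
w=load("w7"); f=lambda p:(270+p[0]/3.8,170+p[1]/3.8)
for p,z in [((188,254),.07),((273,254),.07),((184,446),.07),((263,446),.07),((186,203),.042),((275,203),.042),((58,68),.02),((732,72),.02)]: print(p,w.plane(f(p),z).round(4))
t=load("top1")
```

```text
(188, 254) [0.5904 0.1034 0.07  ]
(273, 254) [0.5916 0.1306 0.07  ]
(184, 446) [0.6869 0.0982 0.07  ]
(263, 446) [0.6881 0.1271 0.07  ]
(186, 203) [0.5935 0.1027 0.042 ]
(275, 203) [0.5948 0.1329 0.042 ]
(58, 68) [0.5512 0.0617 0.02  ]
(732, 72) [0.5624 0.2869 0.02  ]
```

```bash
cat > st.py <<'E'
from pod import *
ys=np.radians(-2.7); Xs=np.array([np.cos(ys),np.sin(ys),0]); TI=np.radians(28)
mod=np.array([.6395,.1147,.042])
def tcp(org,yaw,up=.025,xg=-.036,ti=TI):   # TCP for a module with underside-centre org, yaw
    x=np.array([np.cos(yaw),np.sin(yaw),0]); z=np.sin(ti)*x-np.cos(ti)*Z
    return np.array(org)+xg*x+up*Z+.008*z
zt=np.sin(TI)*Xs-np.cos(TI)*Z
E
python3 - <<'E'
from st import *
G=tcp(mod,ys); At=att(ys,TI)
for p in (G-.1*zt,G,G-.1*Xs,G-.12*Xs+[0,0,.08]): print(p.round(3),np.round(env.ik(p,At),2))
for y in (-10,0,20,37,60,-95,85):
    yr=np.radians(y); q=env.ik(tcp((.478,.365,.005),yr),att(yr,TI)); q2=env.ik(tcp((.478,.365,.085),yr),att(yr,TI)); print(y,q if q is None else q.round(2),q2 if q2 is None else q2.round(2))
E
```

```text
[0.56  0.118 0.148] [ 0.22  0.23 -0.65  2.03  0.66  0.56  0.64]
[0.607 0.116 0.06 ] [ 0.07  0.44 -0.47  2.01  0.99  0.44  0.36]
[0.507 0.121 0.06 ] [-0.06  0.27 -0.39  2.25  1.04  0.36  0.17]
[0.487 0.122 0.14 ] [ 0.08  0.08 -0.54  2.2   0.58  0.5   0.62]
-10 [-1.    0.51  0.01  1.97  0.81  0.62 -0.25] [-0.85  0.38 -0.17  1.91  0.75  0.81 -0.12]
0 [-0.82  0.47 -0.17  2.04  1.    0.57 -0.23] [-0.66  0.35 -0.35  1.98  0.84  0.73 -0.02]
20 [-0.38  0.47 -0.55  2.14  1.31  0.47 -0.08] [-0.2   0.34 -0.75  2.07  0.97  0.58  0.28]
37 [-0.32  0.43 -0.45  2.18  1.2   0.21  0.39] [ 0.08  0.37 -0.92  2.1   0.86  0.44  0.76]
60 [ 0.06  0.53 -0.71  2.11  0.46  0.2   1.68] [ 0.32  0.47 -1.04  2.05  0.45  0.42  1.67]
-95 [-0.54  1.04 -0.71  1.11  0.77  1.67 -1.32] [-0.55  0.96 -0.72  1.05  0.73  1.78 -1.27]
85 [ 0.21  0.66 -0.79  1.94  0.06  0.45  2.6 ] [ 0.12  0.46 -0.64  1.89 -0.26  0.64  2.81]
```

Run:
```python
from st import *
t0=env.get_time(); G=tcp(mod,ys); At=att(ys,TI)
env.command_gripper(.6)
env.movel(G-.1*zt,.2,At); print(env.get_ee_pos()-(G-.1*zt))
print(env.movel(G,.1,threshold=8),env.get_ee_pos()-G,env.get_contact_force(),env.get_time()-t0)
Cam("wrist","w8"); c=Cam("side","s8"); zoom(c,(280,120,420,230),5,"s8z")
```

```text
[-6.10283448e-08  3.41219636e-04  4.41782285e-04]
False [0.0001924  0.00027066 0.00067983] [0.35597632 0.18633575 0.38741047] 2.5584000000000007
```

View pics/w8.png

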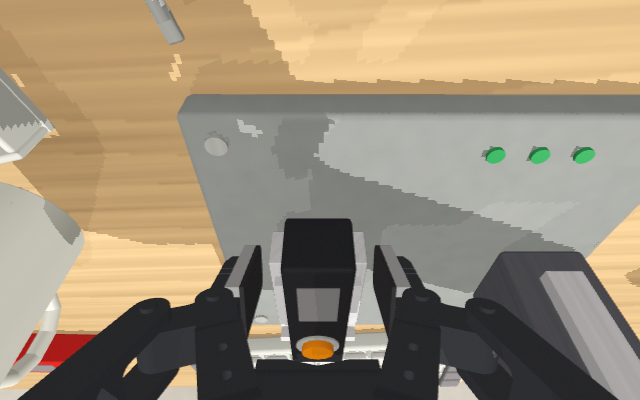

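View pics/s8z.png

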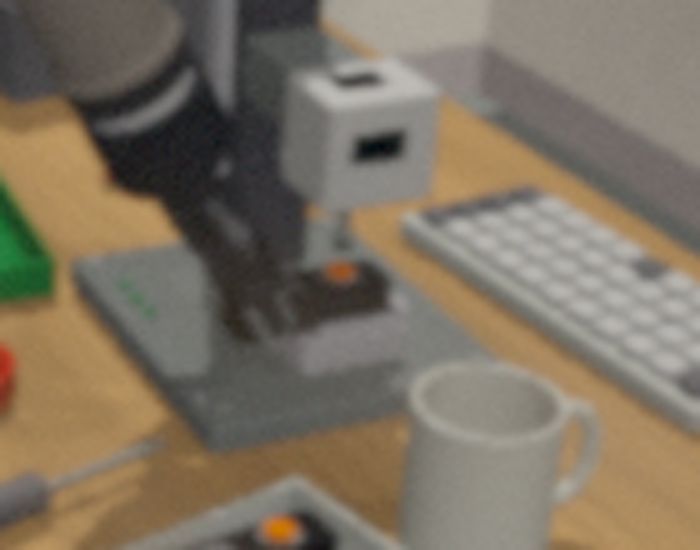

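Run:
```python
from st import *
t0=env.get_time()
env.command_gripper(0.0); p=env.get_ee_pos(); print("w",env.get_grip_width(),env.get_contact_force(),p-tcp(mod,ys))
env.movel(p+[0,0,.0035],.03); print(env.get_contact_force())
Cam("wrist","w9")
print(env.movel(p+[0,0,.0035]-.12*Xs,.1,threshold=10),env.get_contact_force(),env.get_time()-t0)
Cam("wrist","w10"); c=Cam("side","s10"); zoom(c,(230,100,420,240),4,"s10z")
```

```text
w 0.3363075991549447 [-2.5684368  -0.8425857   5.18963172] [1.57221436e-04 9.48444828e-05 6.50056219e-04]
[ 0.88539867  0.49684128 -0.87366536]
False [ 0.46654696  0.72972205 -0.92835283] 2.0082999999999984
```

View pics/w10.png

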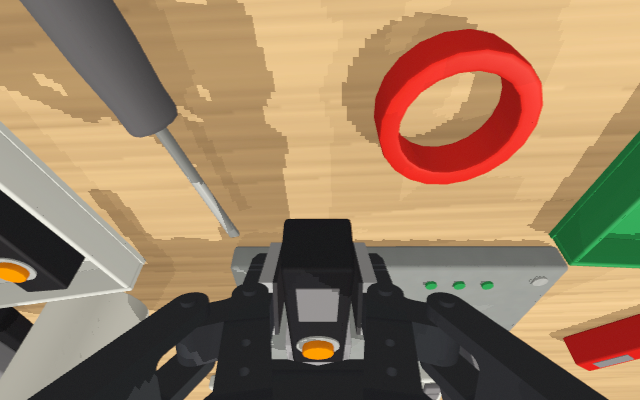

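View pics/s10z.png

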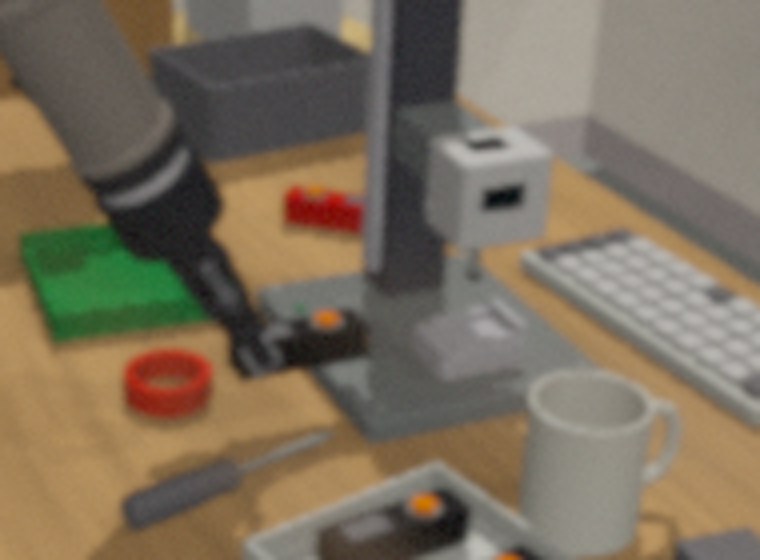

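Run:
```python
from st import *
t0=env.get_time(); yr=np.radians(-5); T=np.array([.478,.365,.004])
p=env.get_ee_pos(); env.movel(p+[-.02,0,.08],.2)
env.movel(tcp(T+[0,0,.07],yr),.25,att(yr,TI))
print(env.get_contact_force(),env.get_time()-t0,env.get_q().round(2))
c=Cam("wrist","w11"); c=Cam("side","s11"); zoom(c,(180,100,370,240),4,"s11z"); Cam("top","t11")
```

```text
[ 0.29555887  0.20687989 -0.68630912] 2.183299999999999 [-0.3   0.52 -0.86  1.94  1.1   0.97 -0.3 ]
```

View pics/w11.png

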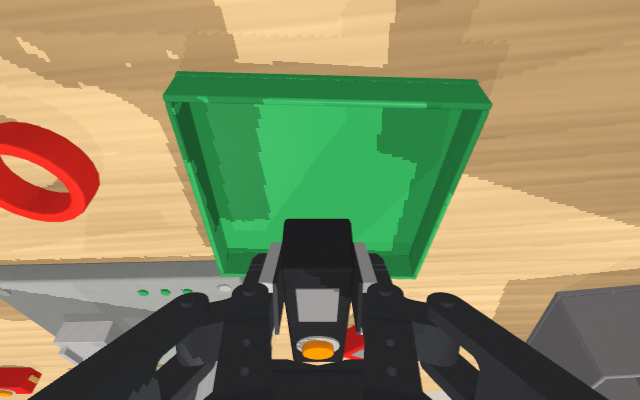

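View pics/s11z.png

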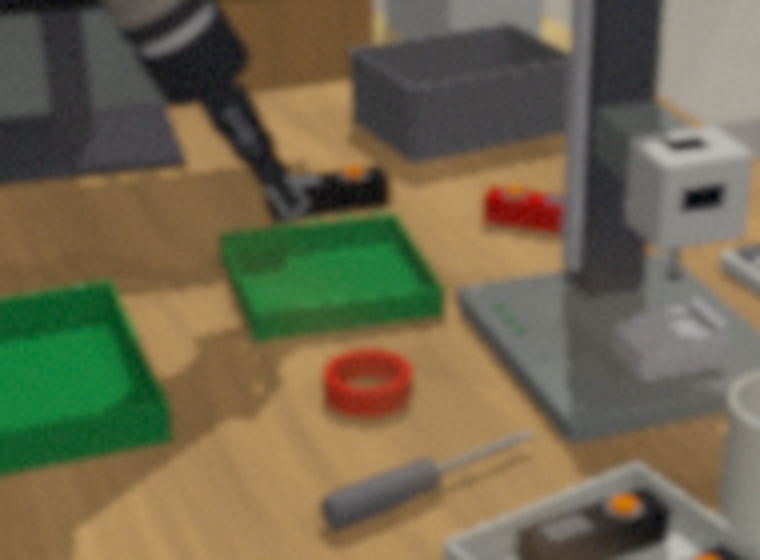

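Run:
```python
from st import *
w=load("w11")
P=[w.plane(p,.026) for p in [(165,97),(491,105),(413,277),(222,275)]]
print(np.round(P,3),np.mean(P,0)); print(env.get_ee_pos())
```

```text
[[0.392 0.298 0.026]
 [0.41  0.453 0.026]
 [0.564 0.433 0.026]
 [0.548 0.28  0.026]] [0.47841703 0.36604407 0.026     ]
[0.4464042  0.36674031 0.09214683]
```

Run:
```python
from st import *
t0=env.get_time(); yr=np.radians(-5); T=np.array([.478,.365,.004])
env.movel(tcp(T+[0,0,.012],yr),.12,threshold=10)
hit=env.movel(tcp(T+[0,0,-.003],yr),.02,threshold=4)
print(hit,env.get_ee_pos()-tcp(T,yr),env.get_contact_force())
Cam("wrist","w12")
env.command_gripper(.55); env.hold(.1); print(env.get_contact_force())
z=np.sin(TI)*np.array([np.cos(yr),np.sin(yr),0])-np.cos(TI)*Z
env.movel(env.get_ee_pos()-.13*z,.2); print(env.get_time()-t0,env.get_time())
Cam("wrist","w13"); c=Cam("side","s13"); zoom(c,(180,100,370,240),4,"s13z"); Cam("top","t13")
```

```text
True [ 9.11508550e-05 -3.38076955e-05  7.10321598e-04] [-0.76157934 -0.15141839  4.24104416]
[-0.62588974  0.24146613  0.45081928]
2.4833999999999996 22.4417
```

View pics/w13.png

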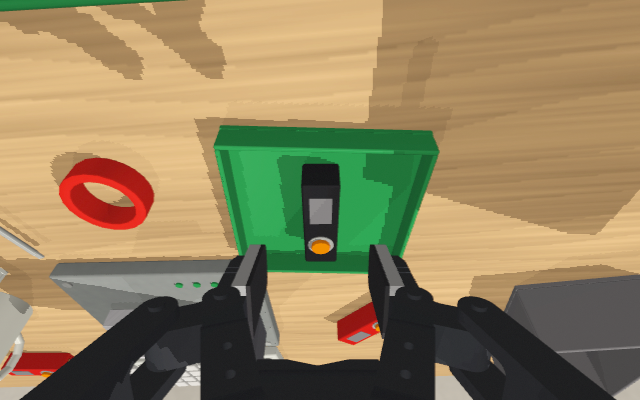

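View pics/s13.png

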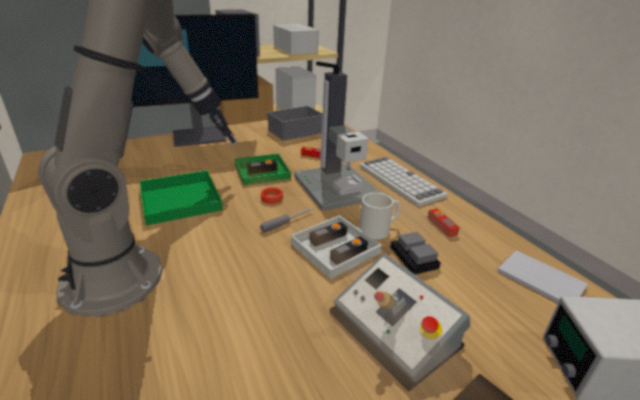

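View pics/t13.png

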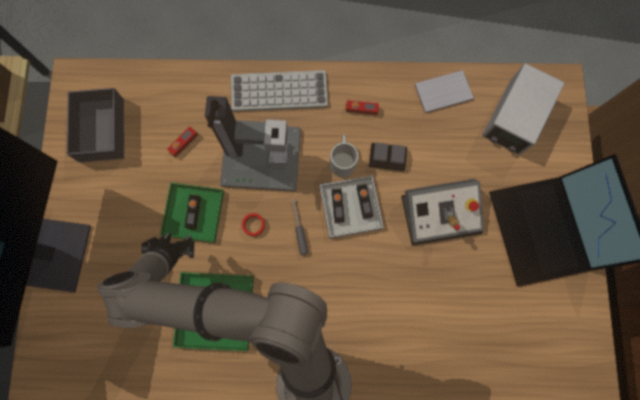

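The module lies flat at about (320,212) in the wrist view, button up in the small green tray. The lever is still off and nothing else has moved in the top and side views. I'm handing in.

Run:
```python
from h import *
print(env.get_contact_force()); env.hand_in()
```

```text
[-0.66088352 -0.68243164 -1.04853785]
the job is handed in; nothing more can be done
```

The tester was made safe first, then the module was moved to the small green tray. I handed the job in at about 22.5 s of the 58 s allowed.

- **Toggle:** I lifted the collar to its upper stop (about 11 mm) and swung the lever down to off. I then let go of the collar so it dropped home. The red ball was seen within a pixel of where it should be in off, and the collar's position matched seated, not raised.
- **Module:** I gripped it from the front, tilted 28 degrees, raised it 3.5 mm and drew it straight out. The force on the tool stayed at about 1 N or less during the lift and at the end of the draw, and the 10 N contact stop never tripped, so there was no sign of touching the probe.
- **Placing:** The module touched the tray floor about 0.7 mm above the computed height and was released there. The last pictures show it lying flat, button up, near the tray's centre, with the gripper clear.
- **Everything else:** By eye in the top and side pictures, the white tray's modules, the look-alikes and the bystanders are where they were. I did not measure them.

No check failed. The camera views agreed to within about 4 mm on the points I compared.

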